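# Ready a spring-jaw slab clamp and hold it open

### The job

Get the slab clamp ready for a helper to drop a slab in: first swing the slab rest at its side all the way out until it seats in its end detent, then pull the clamp's spring handle until the blade on the moving jaw lines up with the pointer (to within 5 mm), and keep hold of the handle so that the jaw stays there. The program finishes while still holding the handle against the spring; do not shift the pointer or knock anything else on the bench out of its place.

Things in the scene. Friction and masses are not known exactly. Their poses are not given: they have to be found in the camera images.
- clamp: Dark iron bench clamp, fixed; base 135 x 225 x 14 mm. Origin at bench level, z up; y runs along the slide from handle (-y) to fixed fence (+y); x points to the side with the slab rest. In its frame, mm: base x -75..60, y -90..135; fence y 110..135, top z 74; jaw (shut) y 82..100, x -42..42, top z 64; spring housing y -58..-3, x -35..35, top z 50. Yaw within 0.25 rad of the bench's axes.
- jaw (a joint): Travel of the moving jaw with its rod and handle, m: 0 = shut by its spring (the start); grows as the handle is pulled towards the clamp's -y; stop at 0.080. The spring always pulls it back: about 6 N at 0, 12 N at 0.050, 14 N at 0.065, plus slight friction; let go, it flies shut.
- pull_handle: Dark wooden handle (one piece with rod and jaw) at the clamp's -y end: upright plate 60 mm (clamp x) by 16 mm thick (clamp y), 20 to 98 mm above the bench. Origin at bench level below its middle, axes as the clamp's; shut, it lies at clamp y -126 mm. A 60 mm gap separates it from the spring housing; only the pull rod (radius 8 mm, at x 0, top at z 38 mm) crosses it.
- handle_top (a point): Centre of the top face of the handle plate, 98 mm above the bench.
- jaw_index (a point): Near the outer top edge of the index blade of the moving jaw: an upright aluminium blade 5 mm thick (clamp y), 40 mm long (clamp x), standing on top of the jaw at its -x end, top at z 80 mm. The point is in the blade's middle plane. Axes as the clamp's.
- pointer_tip (a point): Inner top edge of the pointer: upright aluminium blade 5 mm thick (clamp y), 22 mm long (clamp x), top at z 80 mm, on a rider 22 x 16 mm at the clamp's -x edge, beside the path of the jaw's blade. The point is in the blade's middle plane; axes as the clamp's. The jaw is at the mark when jaw_index and pointer_tip have the same y in the clamp's frame.
- mark (a joint): Setting of the pointer, m: the jaw travel at which the jaw's blade lines up with it (0.038 to 0.064). A stiff rider; it must stay as set.
- rest (a joint): Angle of the slab rest, rad: 0 = folded along the clamp's side, pointing to clamp -y; grows anticlockwise seen from above; 1.5 = end stop, pointing to clamp +x, where a detent holds it. Starts at 0 to 0.4. Light friction (0.04 N m). The detent resists from about 0.9 rad (up to about 0.25 N m), lets it past at 1.3 rad, and beyond about 1.4 rad draws it to the stop and holds it there (about 0.1 N m).
- rest_hinge (a point): On the upright hinge axis of the slab rest, 34 mm above the bench, at clamp x 75 mm, y 70 mm.
- rest_post (a point): Top centre of the upright round steel post (16 mm diameter, from 34 to 84 mm above the bench) at the free end of the slab rest, 110 mm from the hinge axis. The rest's arm is a flat steel bar 22 mm wide, top 34 mm above the bench. Swing it by this post (round, so a grip can stay at one yaw).
- chisel: Bystander: stone chisel, 185 mm long, 18 mm thick, lying beyond the fence; leave alone.
- rubbing_stone: Bystander: brick-coloured rubbing stone 100 x 50 x 28 mm; leave alone.
- brush: Bystander: hand brush, 200 mm long, lying on the far left of the clamp; leave alone.
- slab: Bystander: granite slab 130 x 100 x 28 mm waiting on the right; leave alone.
- hammer: Bystander: hammer lying on the left; leave alone.
- jar: Bystander: jar of 64 mm diameter, 90 mm high; leave alone.
- mug: Bystander: white mug of 80 mm diameter, 90 mm high; leave alone.

How it is judged (in metres and radians):
On the way, in this order (a step that is already met when the one before it is completed fails the run):
1. the slab rest is swung out and seated in its end detent (value of joint rest above 1.43 rad and velocity of joint rest between -0.1 and 0.1 rad/s), for 0.3 s.
2. the handle is held with the jaw's blade at the pointer (y of jaw_index in the frame of pointer_tip between -0.005 and 0.005 m and velocity of joint jaw between -0.01 and 0.01 m/s and contact force between the fingers and pull_handle above 3 N and value of joint rest above 1.43 rad), for 0.5 s.
At the end, for the whole second after the job is handed in: The fingers bear on the handle with more than 3 N, the jaw is still with its blade within 5 mm of the pointer along the slide, and the slab rest is within 0.07 rad of its end stop (all of step 2); the arm keeps its last pose, push and grip.
It fails at once if the pointer is shifted by more than 4 mm (distance of pointer_tip from where it was at the start of the episode above 0.004 m).
It fails at once if a bystander is moved by more than 25 mm (distance of any of chisel, rubbing_stone, brush, slab, hammer, jar, mug from where it was at the start of the episode above 0.025 m).
It also fails if it takes over 51 s, if anything falls off the work surface, if the arm or the gripper's body presses on something with over 40 N, if the wrist force passes 120 N, or if a joint passes its speed limit or range.

### The arm

A 6-joint arm with a two-finger parallel gripper is mounted at the origin on the work surface. World frame = base frame: x ahead of the robot, y to its left, z up, the work surface at z = 0. Lengths are in mm, angles in degrees, forces in N, time in s.
With the tool pointing down it reaches from about 325 to 1000 mm from the base axis. Payload 5.1 kg.
Tool frame: the origin (TCP) lies on the mounting face of the last link; the fingertips stand 173 mm ahead of it and the grasp point (between the pads) lies 155 mm ahead of it (bot.grip_point_offset is the y of the grasp point in the tool frame, in mm); y points along the fingers, x is the direction in which the jaws open and shut, and the axes are right-handed (so a half turn about y gives the same grasp; the last joint's range is limited). The gripper opens to 85 mm and grips with 20 to 120 N. Pads are 22 mm wide; open, the fingers measure 114 mm over their backs; the gripper's body (76 mm by 85 mm) begins 54 mm behind the grasp point. The pads swing forward as they close: fully open they stand 13 mm farther back than shut.
Start: joints at [-68.617, 7.093, 94.555, -0, 78.352, -4.733], TCP at [286.085, -583.645, 404.722] pointing down, gripper open.
Joint ranges: [-149.61, 149.61], [-58.7, 133.49], [1.44, 155.28], [-77.14, 257.14], [18.33, 153.61], [-166.67, 166.67]. Speed limits (degrees/s): [147.25, 147.25, 180, 180, 180, 180].

### API

Orientations are given as [roll, pitch, yaw] about the fixed x, y, z axes, in that order (R = Rz(yaw) Ry(pitch) Rx(roll)).
In Python, from plant import bot, eyes, order gives the robot as it stands.
- The arm moves only by the shell command python3 -m creep 'ROWS' [OPENING] [FORCE]. ROWS is JSON, a list of rows, each a list of 4 numbers: the shift along the tool's x, y, z in mm, then the turn about the tool's y in rad. In form: [[tx, ty, tz, yaw], ...]. A call has 1 to 10 rows; each row is the pose to reach, as a shift and turn from the pose commanded when the call began, along the tool's axes at that moment; what a row does not reach only later rows make up. A row lasts 1/8 s, in which the tool goes at most 62.5 mm and 10.7 degrees, less where a joint would pass 70% of its speed; a pose out of reach is approached as far as the arm can. A call with a gripper value outside its range is refused whole. OPENING is the finger opening in mm, from 0 to 85.4, set as the call begins (- or left out, the last holds). The fingers move at their own pace and stop on an object; FORCE is the grip in N (left out, the last holds). Time passes only in rows, so rows that repeat a pose let the fingers close. It gives the time, the measured TCP pose, the force and the opening at its end, in the units of the state.
- bot.sense(): the state, without advancing time (a new reading comes with each control period).
- eyes.get_image(name): name is "side" or "top" or "wrist"; returns a dict with "img" (420x560x3 uint8, red, green, blue), "fx", "fy", "cx", "cy" (pixels), "cam_to_world" (4x4, takes a point from camera to world coordinates). Camera axes: x right, y down, z forward; pixel columns grow to the right and rows downward; lengths in mm; the calibration is good to about 2 mm. A picture is of the moment at which its call begins. There is no depth.
- order.hand_in(): hands the job in, once; it reports no verdict.
The state is a dict: "clock": time; "joint_pos": joint angles; "qvel": joint speeds; "joint_efforts": joint torques, N m; "tool_pos": TCP position; "ee_rot": TCP orientation; "ft_force": force on the tool from outside, world axes, zero at the start; "wrist_torque": the same for the moment, N m; "width": finger opening in mm.
Only numpy, scipy, OpenCV 4.12 (cv2) and the standard library are available. Lean on these libraries where they do the work, as an engineer would, in place of code of your own. Each camera call takes 0.05 s, during which the arm holds its last target. There are 200 camera calls.

## Working session

There is one attempt and no reset: what is moved stays moved. The work goes in short steps, Python scripts to look and compute and a shell command to move; the robot and the scene stay as the last step left them, time stands still between calls to the robot, and variables do not carry over. Pictures are saved under pics/ and viewed, about 8 in all and at most 12, crops included, and the job is handed in when it is done.

```bash
ls; mkdir -p pics; python3 - <<'E'
from plant import bot, eyes
import cv2
for n in ("top","side"):
    d=eyes.get_image(n); cv2.imwrite(f"pics/{n}0.png",cv2.resize(d["img"][:,:,::-1],(800,600),interpolation=cv2.INTER_CUBIC))
    print(n,d["fx"],d["cx"],d["cy"],d["cam_to_world"])
s=bot.sense();print(s)
E
```

```text
pics
top 382.6450488171422 283.9536228445853 211.9189849035159 [[ 2.89703106e-02 -9.96557106e-01  7.76830509e-02  4.83577084e+02]
 [-9.99495396e-01 -2.78674982e-02  1.52432058e-02 -1.21664039e+01]
 [-1.30258927e-02 -7.80854521e-02 -9.96861569e-01  1.30905793e+03]
 [ 0.00000000e+00  0.00000000e+00  0.00000000e+00  1.00000000e+00]]
side 529.2344146092838 281.5880227560064 201.93818691791688 [[-9.95412008e-01 -4.75905017e-02  8.30064937e-02  4.48806210e+02]
 [-9.56811676e-02  4.93114849e-01 -8.64686568e-01  1.46679632e+03]
 [ 2.19133023e-04 -8.68661551e-01 -4.95405956e-01  9.28734162e+02]
 [ 0.00000000e+00  0.00000000e+00  0.00000000e+00  1.00000000e+00]]
{'clock': 0.1, 'joint_pos': array([-6.86166609e+01,  7.13055070e+00,  9.46275446e+01, -8.88805196e-04,
        7.83514370e+01, -4.73204643e+00]), 'qvel': array([ 0.01357769, -0.1970025 , -0.0678977 ,  0.04960309, -0.0240713 ,
       -0.0012254 ]), 'joint_efforts': array([ 1.22382771e-04, -4.24931037e+01, -3.66654432e+01, -5.86864326e-05,
        3.91556634e-03, -7.88360097e-06]), 'tool_pos': array([ 286.01178151, -583.43746703,  403.55340173]), 'ee_rot': array([-89.99183121,   0.10923076, -63.88442634]), 'ft_force': array([ 0.13152514,  0.20508389, -0.52224774]), 'wrist_torque': array([0.02540832, 0.03803419, 0.04576133]), 'width': 85.83717981782294}
```

View pics/top0.png

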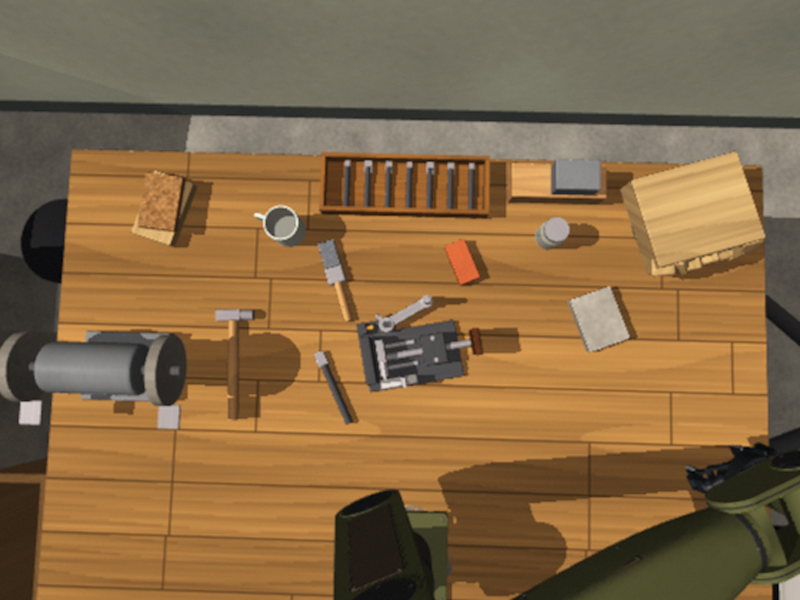

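View pics/side0.png

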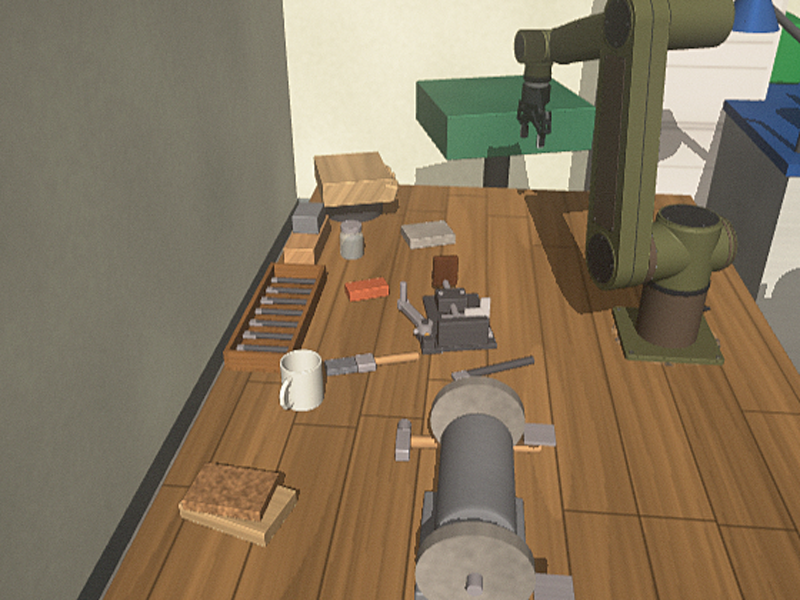

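The top view shows the clamp near (420,350), with its handle at right (476,341), post at (427,301), and the pointer and jaw blades at its lower left. Enlarging that area.

```bash
cat > h.py <<'E'
import numpy as np, cv2
from plant import bot, eyes
def shot(cam,path=None,crop=None,k=1):
    d=eyes.get_image(cam); im=d["img"][:,:,::-1]
    if crop: x0,y0,x1,y1=crop; im=im[y0:y1,x0:x1]
    if path: cv2.imwrite(path,cv2.resize(im,None,fx=k,fy=k,interpolation=cv2.INTER_CUBIC))
    return d
def toworld(d,u,v,z):
    T=d["cam_to_world"]; r=T[:3,:3]@np.array([(u-d["cx"])/d["fx"],(v-d["cy"])/d["fy"],1]); o=T[:3,3]
    return o+r*(z-o[2])/r[2]
def proj(d,p):
    T=d["cam_to_world"]; c=T[:3,:3].T@(np.array(p)-T[:3,3]); return np.array([d["fx"]*c[0]/c[2]+d["cx"],d["fy"]*c[1]/c[2]+d["cy"]])
E
python3 - <<'E'
from h import *
shot("top","pics/c1.png",(240,200,350,282),7)
E
```

```text
(no output)
```

View pics/c1.png

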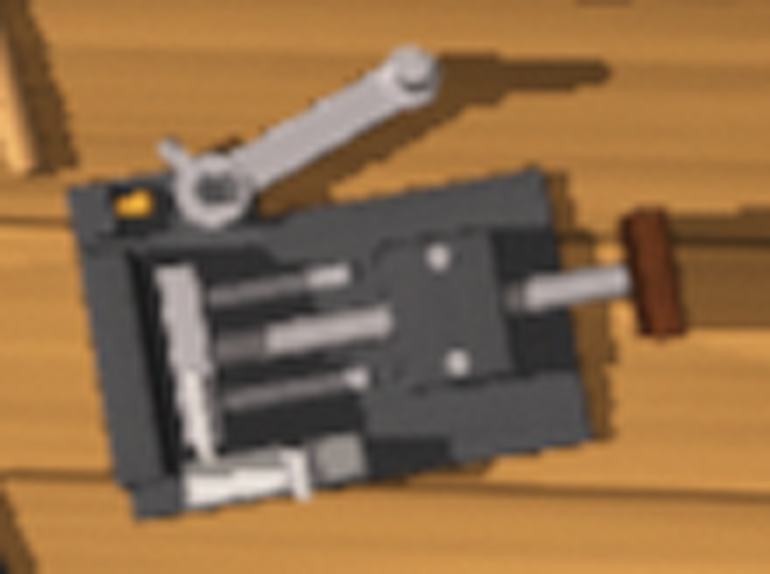

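The crop shows the post top at (415,67), hinge ring at (215,188), base corners (68,188), (545,170), (595,437), (137,518), handle top near (655,272), jaw blade end at (206,458) and pointer blade near (299,472).

```bash
cat > loc.py <<'E'
from h import *
d=eyes.get_image("top")
W=lambda u,v,z: toworld(d,240+u/7,200+v/7,z)
px=[(68,188),(545,170),(595,437),(137,518)]; m=np.array([[60,135],[60,-90],[-75,-90],[-75,135]],float)
w=np.array([W(u,v,14)[:2] for u,v in px])
A,B=m-m.mean(0),w-w.mean(0); H=A.T@B; yaw=np.arctan2(H[0,1]-H[1,0],H[0,0]+H[1,1])
R=np.array([[np.cos(yaw),-np.sin(yaw)],[np.sin(yaw),np.cos(yaw)]]); t=w.mean(0)-R@m.mean(0)
print("clamp",t,np.degrees(yaw),"res",(w-(m@R.T+t)).round(1).tolist())
C=lambda p: R.T@(p[:2]-t)
for n,u,v,z in [("post",415,67,84),("hinge",215,188,40),("handle",655,272,98),("jawblade_out",206,458,80),("jawblade_mid",196,410,80),("ptr_in",294,450,80),("ptr_mid",299,472,80)]:
    p=W(u,v,z); print(n,p.round(1),"clamp",C(p).round(1))
hp=R@[75,70]+t; print("hinge",hp,"handle",R@[0,-126]+t)
p=W(415,67,84)[:2]; c=C(p)-[75,70]; print("rest",np.hypot(*c),np.arctan2(c[0],-c[1]))
for a in (0.9,1.3,1.5,1.55): print(a,(R@(np.array([75,70])+110*np.array([np.sin(a),-np.cos(a)]))+t).round(1))
E
python3 loc.py
```

```text
clamp [477.98384609 -30.44609595] 9.137627984036573 res [[14.7, 9.8], [-5.8, 1.5], [0.2, -3.8], [-9.1, -7.6]]
post [588.  -42.4  84. ] clamp [106.7 -29.3]
hinge [531.5  49.7  40. ] clamp [65.6 70.6]
handle [ 497.2 -152.5   98. ] clamp [  -0.4 -123.5]
jawblade_out [407.  48.  80.] clamp [-57.7  88.7]
jawblade_mid [428.6  53.2  80. ] clamp [-35.5  90.5]
ptr_in [411.8   8.   80. ] clamp [-59.3  48.5]
ptr_mid [401.9   5.4  80. ] clamp [-69.4  47.5]
hinge [540.9156206   50.57607236] handle [ 497.99346504 -154.84712147]
rest 104.24316979110145 0.30893272574824787
0.9 [636.8  -3.2]
1.3 [650.2  38.4]
1.5 [650.5  60.3]
1.55 [649.9  65.8]
```

```bash
python3 -m creep '[[-36,3,50,-0.1],[-72,8,100,-0.22],[-108,15,150,-0.34],[-144,23,200,-0.46],[-180,30,250,-0.58],[-215,38,300,-0.7],[-251,46,350,-0.82],[-287,54,400,-0.94],[-322,62,450,-1.06],[-357,70,500,-1.115]]' 60; python3 -m creep '[[0,0,0,0],[0,0,0,0]]'; python3 - <<'E'
from h import *
d=shot("wrist","pics/w1.png",None,1.42); print(d["fx"],d["cx"],d["cy"],d["cam_to_world"].round(3))
E
```

```text
clock: 1.45
tool_pos: [578.5, -41.0, 334.5]
ee_rot: [-90.0, -0.0, 0.1]
ft_force: [0.1, -1.0, 0.8]
width: 60.1
clock: 1.7
tool_pos: [577.8, -42.9, 334.4]
ee_rot: [-90.0, 0.0, 0.0]
ft_force: [-0.3, -0.2, 0.4]
width: 60.4
365.9799369865312 279.22176164833434 209.97139661717756 [[ 1.00000e+00 -1.00000e-03 -1.00000e-03  5.78045e+02]
 [-1.00000e-03 -9.62000e-01 -2.74000e-01  2.64460e+01]
 [-1.00000e-03  2.74000e-01 -9.62000e-01  3.05096e+02]
 [ 0.00000e+00  0.00000e+00  0.00000e+00  1.00000e+00]]
```

View pics/w1.png

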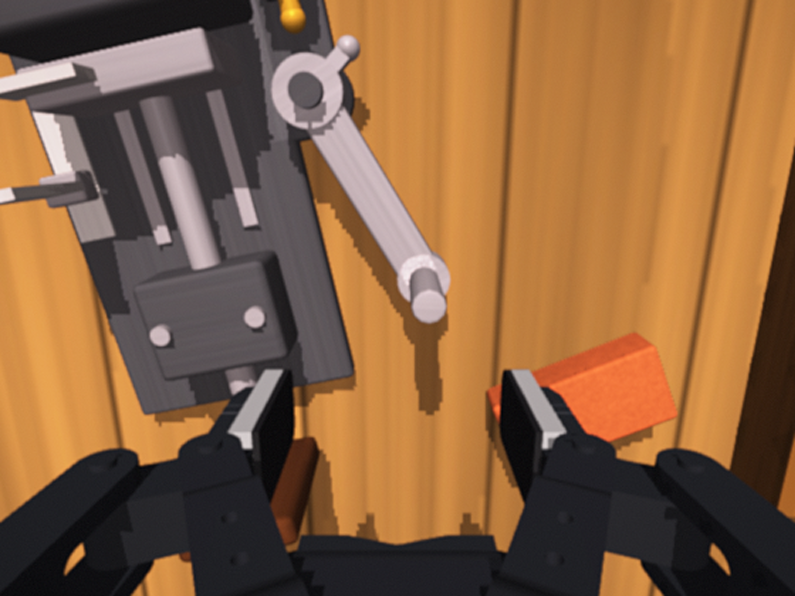

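The wrist view shows the post top at (429,306), hinge at (305,90), base corners at (352,374) and (145,413), and the rubbing stone at (585,390).

```bash
python3 - <<'E'
from h import *
d=eyes.get_image("wrist"); k=1.42
W=lambda u,v,z: toworld(d,u/k,v/k,z)
P={n:W(u,v,z) for n,u,v,z in [("post",429,306,84),("postbase",424,275,34),("hinge34",305,90,34),("hinge45",305,90,45),("c1",352,374,14),("c2",145,413,14),("stone",490,395,28),("stone2",675,412,28)]}
for n in P: print(n,P[n].round(1))
e=(P["c1"]-P["c2"])[:2]; print("len",np.hypot(*e),"yaw",np.degrees(np.arctan2(e[1],e[0])))
y=np.arctan2(e[1],e[0]); R=np.array([[np.cos(y),-np.sin(y)],[np.sin(y),np.cos(y)]])
t=(P["c1"][:2]+P["c2"][:2])/2-R@[-7.5,-90]
h=R@[75,70]+t; q=P["post"][:2]-h; print("t",t,"hinge",h,"handle",R@[0,-126]+t,"r",np.hypot(*q),"rest",np.arctan2(q[1],q[0])+np.pi/2-y)
a0=np.arctan2(q[1],q[0])+np.pi/2-y
for a in np.append(np.linspace(a0,1.5,9),1.53): print(round(a,2),(R@(np.array([75,70])+110*np.array([np.sin(a),-np.cos(a)]))+t).round(1))
print(bot.sense()["tool_pos"])
E
```

```text
post [592.2 -40.9  84. ]
postbase [592.4 -38.6  34. ]
hinge34 [533.3  54.   34. ]
hinge45 [535.1  52.9  45. ]
c1 [ 550.5 -105.1   14. ]
c2 [ 421.  -131.2   14. ]
stone [ 632.3 -112.3   28. ]
stone2 [ 742.3 -123.6   28. ]
len 132.08690260560914 yaw 11.38338311806276
t [475.31586898 -28.4496131 ] hinge [535.0243909   54.97635654] handle [ 500.18487132 -151.97099879] r 111.64767663537312 rest 0.3386950711363692
0.34 [591.3 -39.5]
0.48 [604.4 -30.4]
0.63 [616.  -19.4]
0.77 [625.9  -6.9]
0.92 [633.9   6.9]
1.06 [639.9  21.7]
1.21 [643.6  37.2]
1.35 [645.   53.1]
1.5 [644.1  69. ]
1.53 [643.7  72.3]
[577.58859302 -43.98161343 334.85681963]
```

```bash
python3 -m creep '[[14,20,2.5,0],[14,60,2.5,0],[14,95,2.5,0],[14,113,2.5,0],[14,113,2.5,0]]'; python3 -m creep '[[0,0,0,0],[0,0,0,0],[0,0,0,0],[0,0,0,0],[0,0,0,0]]' 0 40; python3 -c "
from h import *
print(bot.sense()['tool_pos'])"
```

```text
clock: 2.42
tool_pos: [591.2, -41.3, 220.6]
ee_rot: [-90.0, 0.1, -0.1]
ft_force: [1.2, 1.1, 0.0]
width: 60.0
clock: 3.05
tool_pos: [592.6, -40.5, 223.4]
ee_rot: [-90.0, -0.1, 0.0]
ft_force: [-1.4, -0.0, 5.7]
width: 15.0
[592.61071978 -40.52839388 223.42019501]
```

```bash
python3 -m creep '[[10.7,0,7.4,0],[20.8,0,16.4,0],[29.8,0,26.5,0],[37.4,0,37.6,0],[43.6,0,49.6,0],[48.4,0,62.2,0],[51.5,0,75.3,0],[53,0,88.7,0],[53,0,100.3,0],[52.1,0,109.9,0]]'; python3 -m creep '[[0,0,0,0],[0,0,0,0],[0,0,0,0]]'
```

```text
clock: 4.3
tool_pos: [643.8, 69.4, 223.0]
ee_rot: [-90.1, 0.1, 0.1]
ft_force: [-6.2, -2.2, 8.2]
width: 14.5
clock: 4.68
tool_pos: [643.8, 69.3, 223.0]
ee_rot: [-90.1, 0.1, 0.1]
ft_force: [-6.4, -2.4, 8.1]
width: 15.1
```

```bash
python3 -m creep '[[0,0,0,0],[0,0,0,0],[0,0,0,0],[0,-30,0,0],[0,-70,0,0],[0,-115,0,0],[0,-115,0,0],[0,-115,0,0]]' 50; python3 - <<'E'
from h import *
d=shot("wrist","pics/w2.png",None,1.42)
h=np.array([534.7,54.]);y=np.radians(11.35)
for a in (1.40,1.43,1.5): 
    b=a-np.pi/2+y; print(a,(proj(d,[h[0]+110*np.cos(b),h[1]+110*np.sin(b),84])*1.42).round(1))
E
```

```text
clock: 5.68
tool_pos: [643.8, 69.4, 336.3]
ee_rot: [-90.0, 0.0, -0.0]
ft_force: [-0.3, -0.1, -0.9]
width: 50.0
1.4 [398.4 336.8]
1.43 [398.1 330. ]
1.5 [396.5 313.9]
```

View pics/w2.png

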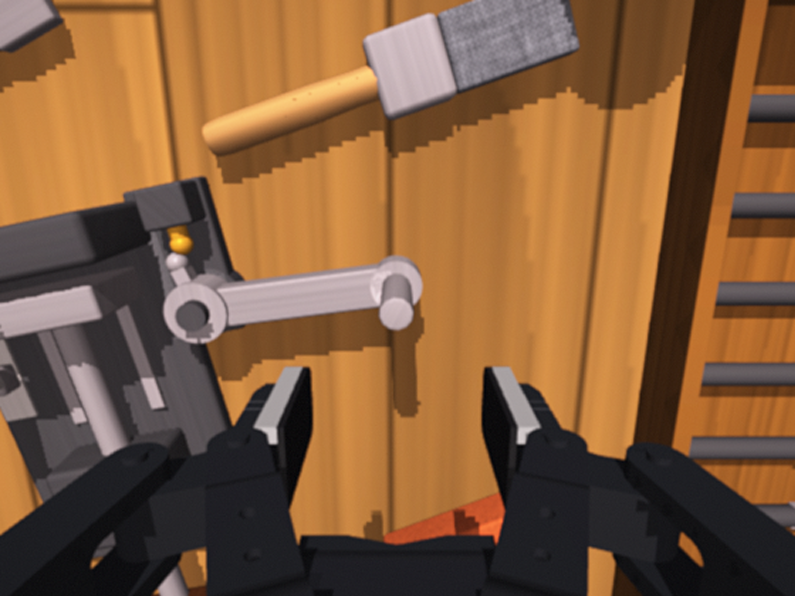

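The post top is at (397,313), which matches 1.5 rad (predicted (396.5,314)), and the knob has reached the detent. Moving over the handle next.

```bash
python3 -m creep '[[-18,0,-28,0.17],[-36,0,-55,0.34],[-54,0,-83,0.51],[-73,0,-110,0.69],[-91,0,-138,0.86],[-109,0,-166,1.03],[-127,0,-194,1.2],[-145,0,-221.5,1.373],[-145,0,-221.5,1.373],[-145,0,-221.5,1.373]]' 50; python3 - <<'E'
from h import *
d=shot("wrist","pics/w3.png",None,1.42); print((proj(d,[499,-152,98])*1.42).round(1))
E
```

```text
clock: 6.98
tool_pos: [498.9, -151.8, 335.5]
ee_rot: [-90.1, 0.1, -78.6]
ft_force: [-0.1, 0.1, 0.3]
width: 49.6
[397.8 320.9]
```

View pics/w3.png

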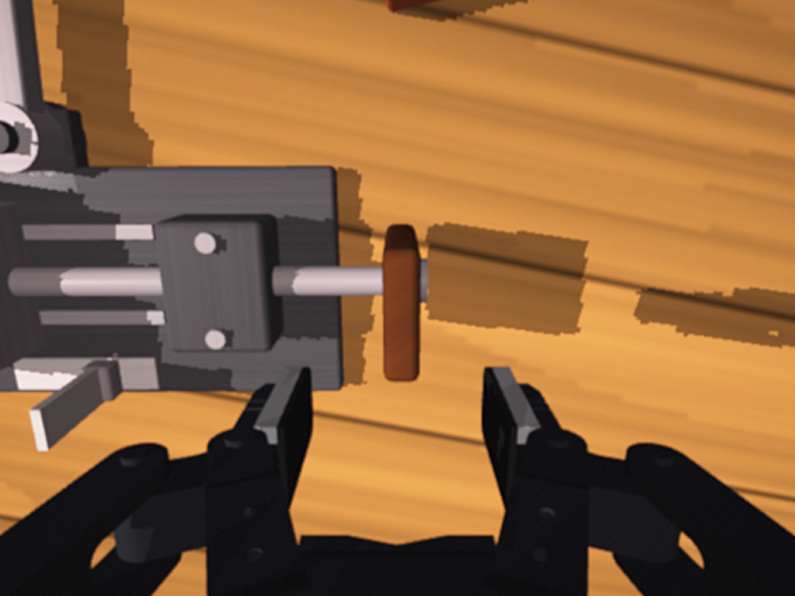

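The handle's top centre is at (402,317), about 2 mm from the prediction. Lowering and gripping.

```bash
python3 -m creep '[[1.7,30,1,0],[1.7,70,1,0],[1.7,100,1,0],[1.7,112,1,0],[1.7,112,1,0]]'; python3 -m creep '[[0,0,0,0],[0,0,0,0],[0,0,0,0],[0,0,0,0],[0,0,0,0]]' 0 70;  python3 -m creep '[[5,0,0,0],[10,0,0,0],[15,0,0,0],[20,0,0,0],[25,0,0,0],[30,0,0,0],[34,0,0,0],[34,0,0,0],[34,0,0,0]]'; python3 - <<'E'
from h import *
shot("top","pics/t2.png",(245,225,325,285),10)
shot("wrist","pics/w4.png",None,1.42)
E
```

```text
clock: 7.65
tool_pos: [500.4, -153.0, 224.1]
ee_rot: [-90.1, 0.1, -78.6]
ft_force: [0.3, -0.6, 0.1]
width: 49.9
clock: 8.28
tool_pos: [501.0, -153.2, 226.5]
ee_rot: [-89.9, 0.0, -78.6]
ft_force: [-1.5, 5.1, 6.5]
width: 15.2
clock: 9.4
tool_pos: [507.7, -185.9, 226.5]
ee_rot: [-89.9, 0.1, -78.6]
ft_force: [-0.9, 9.5, 7.5]
width: 15.4
```

View pics/t2.png

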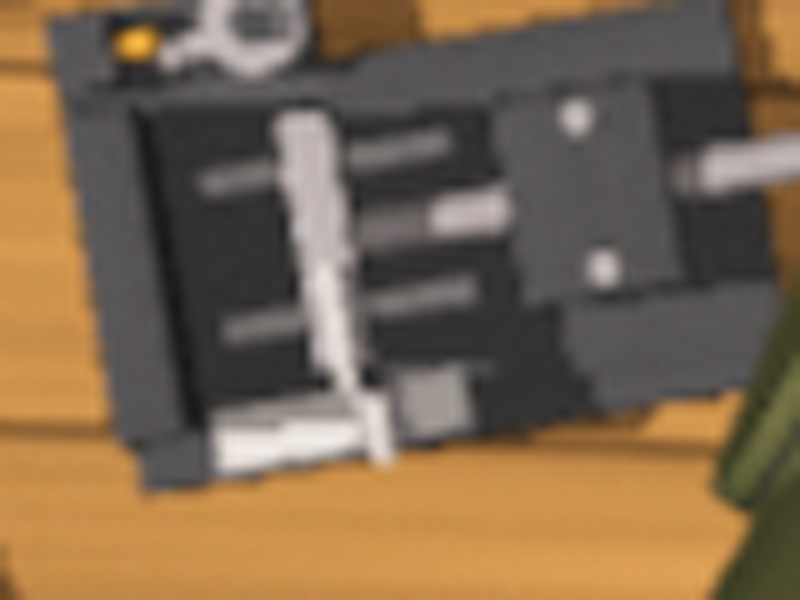

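The blade's end, extended to row 393, falls at column 347, and the pointer is at 370. That is about 22 crop px, so about 7 mm still to go.

```bash
python3 -m creep '[[3,0,0,0],[6,0,0,0],[7.3,0,0,0],[7.3,0,0,0],[7.3,0,0,0],[7.3,0,0,0]]'; python3 - <<'E'
from h import *
a=shot("top",None)["img"][225:285,245:325,::-1]
shot("top","pics/t3.png",(262,245,302,275),20)
shot("side","pics/s3.png",(270,180,370,255),8)
E
```

```text
clock: 10.25
tool_pos: [509.1, -192.9, 226.5]
ee_rot: [-89.9, 0.1, -78.6]
ft_force: [-0.8, 10.6, 7.7]
width: 15.0
```

View pics/t3.png

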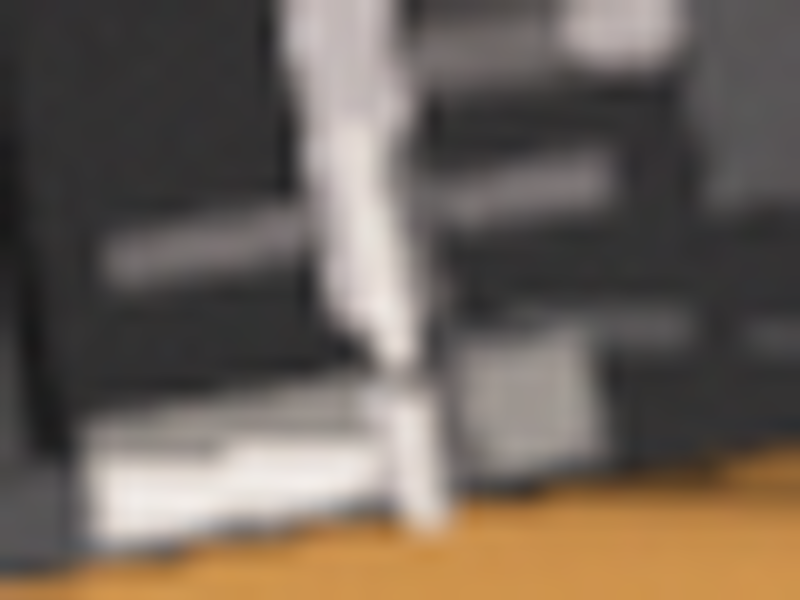

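View pics/s3.png

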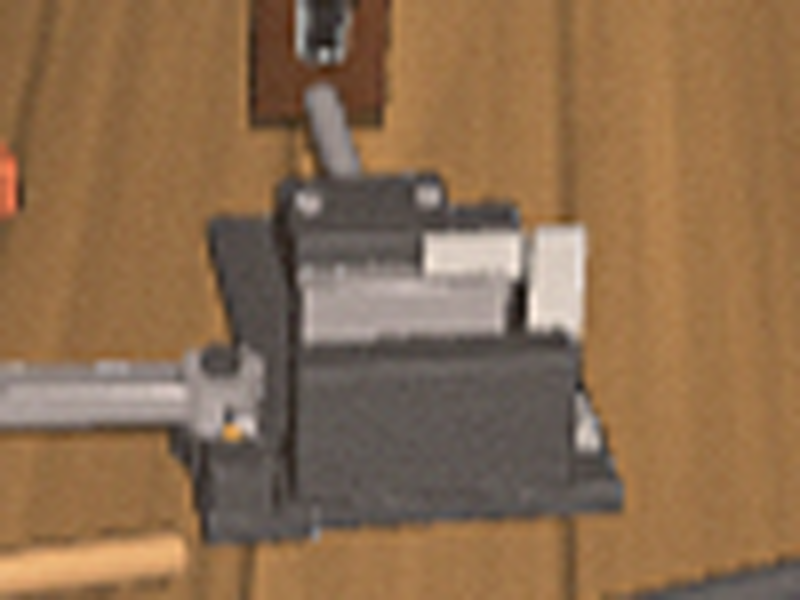

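Both views agree. In the top view the blade line extends to column ≈404 against the pointer at ≈408, which is about 0.6 mm. In the side view the two blade tops form one line at rows 229 and 228, and the rest is still swung out. Holding, then handing in.

```bash
python3 -m creep '[[0.4,0,0,0],[0.4,0,0,0],[0.4,0,0,0],[0.4,0,0,0],[0.4,0,0,0],[0.4,0,0,0],[0.4,0,0,0],[0.4,0,0,0]]'; python3 -c "
from plant import order; print(order.hand_in())"
```

```text
clock: 11.4
tool_pos: [509.2, -193.2, 226.5]
ee_rot: [-89.9, 0.2, -78.6]
ft_force: [-2.0, 11.3, 7.4]
width: 15.1
the job is handed in; nothing more can be done
None
```

I swung the slab rest out into its detent, pulled the handle about 40 mm until the blade lined up with the pointer, and handed in at 11.4 s still gripping the handle. The hand-in gives no verdict, so this rests on my own checks.

- **Slab rest:** in the wrist image the post sat within about 1 px of where 1.5 rad predicts. The later side view shows the rest still swung out.
- **Blade and pointer:** the top view put the blade about 0.6 mm short of the pointer, and the side view showed the two tops in line. I then pulled a last 0.4 mm, which I did not re-image.
- **Grip:** the fingers held the plate at 15 mm opening with a 70 N grip setting, and the wrist felt about 11 N of spring pull.
- **Pointer and bystanders:** the paths were planned clear of them and I saw no contact. I did not re-measure their positions.

The first clamp pose, from the corners in the top view, had residuals of up to 15 mm. I replaced it with a fit from the wrist camera, and nothing disagreed after that.

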